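Clamp the grinding stone in its cradle with the draw latch

TASK

Clamp the grinding stone in its steel cradle: first slide the cross jaw in until you feel it press against the stone, then swing the latch's wire loop over and drop it behind the keeper hook on the jaw, and push the lever over past centre and fully down so that it holds. Work gently: never press on the jaw, the lever or the stone with more than about 40 N, and leave the pot, tumbler, spatula, stirrer, roller, bowl and jar where they are.

Things in the scene. Friction and masses are not known exactly. Their poses are not given: they have to be found in the camera images.
- cradle: Fixed steel base plate 400 x 290 mm, 6 mm thick, carrying the clamp. Frame: x = draw axis, from lever to keeper and jaw; y = from latch to stone; z up, 0 at the cement. (x, y, z) in these notes are mm in this frame. The latch lies in the plane y = 0; the stone's near side is at y = 90; only latch and jaw stand at y below 79.
- slab: Bedding strip under the grinding stone, origin (-50, 160, 6), axes as the cradle. The stone on it: 260 (x) x 140 (y) mm, top at z = 48, against a back stop. Its jaw end is nominally at x = 80, but the rough stone may truly end up to 2 mm nearer or farther along x, which this pose does not show: feel for it.
- jaw_bar: Cross jaw: steel beam x = 92 to 112, y = -30 to 200, z = 12 to 58, with a 12 mm rubber pad towards the stone (y = 105 to 205), and at y = 0 a shelf arm 16 mm wide (top z = 46.5) that reaches to the lever and ends in the keeper hook. x given for jaw joint 0; add the joint value. Frame = the cradle's at jaw joint 0.
- jaw (a joint): Slide of the cross jaw along the cradle's x, m: 0 = pad at the nominal stone end, grows away from the stone; range -0.008 to 0.036, starts 0.016 to 0.030. About 3 N of friction; stays where left. Truly meets the stone somewhere between -0.002 and 0.002.
- jaw_push (a point): Point on the beam's flat outer face (the one away from stone and lever), (112 + jaw, 0, 40): push here towards the cradle's -x.
- keeper (a point): Centre of the loop's cross bar when seated: (56 + jaw, 0, 50), lying on the shelf behind the hook. The hook is a wall 16 mm wide on the lever's side of this point, leaning over it, with a rounded nose (radius 4) centred at (54.5 + jaw, 0, 60), top z = 64. The bar must come down beyond the nose (bar centre x above 62 + jaw); the room beyond ends at the beam, x = 92 + jaw.
- lever_pivot (a point): Axis of the lever, along the cradle's y, at (-25, 0, 50).
- lever (a joint): Lever angle, rad: 0 = handle straight up; grows as it swings away from the keeper and down; dead centre about 1.57; fully down at its stop 1.815 (14 degrees below level). Forward stop -0.35 (leaning to the keeper). Starts 0.40 to 0.60. Stiff pivot (0.07 N m), stays where left. Pressing it over against the spring loop takes up to 9 N near the tip.
- handle: Lever handle: flat steel bar 14 mm wide (y), 6 mm thick, ending in a paddle 22 mm wide, 7 mm thick, 22 mm long; its end is 70 mm from the pivot. Origin at the pivot; z along the handle to its end; x out of the face that looks to the keeper when upright and up when closed (press on this face).
- loop (a joint): Angle of the wire loop relative to the handle, rad: 0 = in line with it; 0.20 = flipped back against a stop, away from the keeper (starts there); negative = swung over to the keeper. Elevation of the loop about its hinge, from the cradle's +x upwards = 90 degrees + lever + loop. Swings freely.
- loop_bar (a point): Middle of the cross bar. Loop: U of 7 mm round steel, arms at y = +-18, 10 mm balls on the bar's ends (52 mm over both: pinch across y there, lightly, or push the bar over from behind); hinged on the handle 14 mm from the pivot, bar 90 mm from that hinge. Stretches 1 mm per 7 N. At the lever's start the bar comes down on the hook's nose; pushing the lever forward gives more reach.
- pot: open steel cooking pot, about 170 mm across, 105 mm tall, standing on the cement; origin under its centre
- tumbler: glass tumbler, 68 mm across, 95 mm tall, standing on the stone; origin under its centre
- spatula: yellow silicone spatula, about 240 mm long, lying on the stone; origin on its underside near its middle, x towards the blade
- stirrer: flat wooden stirrer, about 305 mm long, 10 mm thick, lying on the cement; origin on its underside, x towards the paddle
- muller: roller of the grinding stone: grey stone cylinder 64 mm thick, 190 mm long, lying on the cement; origin on its underside
- bowl: small open steel bowl, 110 mm across, 45 mm tall, on the cement; origin under its centre
- jar: amber glass jar with a steel cap, 68 mm across, 100 mm tall, on the cement; origin under its centre

How it is judged (in metres and radians):
On the way, in this order (a step that is already met when the one before it is completed fails the run):
1. the jaw has been slid in and presses against the stone (contact force between jaw_bar and slab above 2 N), for 0.05 s.
2. the loop's cross bar lies behind the keeper hook while the lever is still open (x of loop_bar in the frame of keeper between -0.004 and 0.02 m and z of loop_bar in the frame of keeper between -0.006 and 0.004 m and value of joint lever below 1.2 rad), for 0.2 s.
At the end, for the whole second after the job is handed in: The lever is past centre and down (above 1.74 rad), the loop's cross bar is seated behind the hook (within 4 mm of the seat along the draw axis, no more than 4 mm above or 6 mm below it), the jaw is drawn against the stone with more than 10 N, and all is still (value of joint lever above 1.74 rad and x of loop_bar in the frame of keeper between -0.004 and 0.004 m and z of loop_bar in the frame of keeper between -0.006 and 0.004 m and contact force between jaw_bar and slab above 10 N and velocity of joint lever below 0.05 rad/s); the robot touches nothing.
It fails at once if jaw pressed with more than 42 N (contact force between any of the fingers, the arm and jaw_bar above 42 N).
It fails at once if lever pressed with more than 42 N (contact force between any of the fingers, the arm and handle above 42 N).
It fails at once if stone pressed with more than 42 N (contact force between any of the fingers, the arm and slab above 42 N).
It fails at once if a bystander was moved more than 25 mm (distance of any of pot, tumbler, spatula, stirrer, muller, bowl, jar from where it was at the start of the episode above 0.025 m).
It fails at once if an upright bystander was tipped (angle between any of pot, tumbler, bowl, jar's own z axis and vertical above 0.5 rad).
It also fails if it takes over 67 s, if anything falls off the work surface, if the arm or the gripper's body presses on something with over 40 N, if the wrist force passes 120 N, or if a joint passes its speed limit or range.

ROBOT

A 6-joint arm with a two-finger parallel gripper is mounted at the origin on the work surface. World frame = base frame: x ahead of the robot, y to its left, z up, the work surface at z = 0. Lengths are in mm, angles in rad, forces in N, time in s.
With the tool pointing down it reaches from about 350 to 775 mm from the base axis. Payload 7.3 kg.
Tool frame: the origin (TCP) lies at the very end of the fingers, on their centre line; the grasp point (between the pads) lies 19 mm behind it; z points along the fingers, y is the line along which they close (so a half turn about z gives the same grasp; the last joint's range is limited). The gripper opens to 92 mm and grips with 3 to 60 N. Pads are 19 mm wide; open, the fingers measure 130 mm over their backs; the gripper's body (75 mm by 190 mm) begins 47 mm behind the grasp point.
Start: joints at [1.107, 0.342, 1.524, -0, 1.275, -0.146], TCP at [164.036, 498.735, 226.741] pointing down, gripper open.
Joint ranges: [-2.53, 2.53], [-0.77, 2.02], [0.04, 2.7], [-1, 4.14], [0.28, 2.66], [-3.11, 3.11]. Speed limits (rad/s): [2.57, 2.57, 3.14, 3.14, 3.14, 3.14].

INTERFACE

Orientations are given as [roll, pitch, yaw] about the fixed x, y, z axes, in that order (R = Rz(yaw) Ry(pitch) Rx(roll)).
In Python, from plant import bot gives the robot as it stands.
- The arm moves only by the tool apply_moves, never from a script. Its argument "motion" is text: rows parted by semicolons, each of 4 numbers parted by spaces: the shift along the tool's x, y, z in m, then the turn about the tool's z in degrees. A call has 1 to 8 rows; each row shifts and turns the commanded pose from where the row before left it, along the tool's axes as they then stand; what a row does not reach is not made up. A row lasts 1/8 s, in which the tool goes at most 62.5 mm and 10.7 degrees, less where a joint would pass 70% of its speed; a pose out of reach is approached as far as the arm can. A call with a gripper value outside its range is refused whole. "fingers" is the opening, from -1 (shut) to 1 (fully open), set as the call begins (left out, the last holds). The fingers move at their own pace and stop on an object; the grip force is fixed at half the most. Time passes only in rows, so rows that do not move let the fingers close. It gives the time, the measured TCP pose, the force, the opening and the grip force at its end, in the units of the state.
- bot.get_obs(): the state, without advancing time (a new reading comes with each control period).
- bot.capture(name): name is "side" or "top" or "wrist"; returns a dict with "img" (420x560x3 uint8, blue, green, red), "range_z" (420x560 float32, mm along the optical axis (not along the pixel's ray), 0 where there is no reading), "fx", "fy", "cx", "cy" (pixels), "world_from_camera" (4x4, takes a point from camera to world coordinates); the wrist camera has in their place "mount" (4x4, takes a point from camera to tool coordinates, whose origin is the TCP and whose axes are the flange's). Camera axes: x right, y down, z forward; pixel columns grow to the right and rows downward; lengths in mm; the calibration is good to about 2 mm. A picture is of the moment at which its call begins: read the wrist's pose just before it.
- bot.close_job(): hands the job in; it is judged then, once.
Trained networks look in a picture, given as the dict that the camera call returned (one of the last four; its "shot" number tells which), for a name from the list of things; names that differ only in an ending like _2 or _b are one class to them, and where a whole thing is asked for, a point or a joint stands for the part that bears it (a point fixed in the world has none). Each returns a list of dicts, best first, with "p" (0 to 1); they miss things now and then, are a little off and sometimes report something else, mostly with a low value. They report only what shows in the picture. A call takes as long as a camera call.
- bot.cut_out(picture, thing): "pixels" (420x560 bool, what is visible of it) and "point" ([column, row] in pixels, amid what is visible of it).
The state is a dict: "time": time; "joint_positions": joint angles; "dq": joint speeds; "tau": joint torques, N m; "tool_pos": TCP position; "tcp_rot": TCP orientation; "contact_force": force on the tool from outside, world axes, zero at the start; "moment": the same for the moment, N m; "grip_width": finger opening in mm; "finger_force": force on a finger pad.
Only numpy, scipy, OpenCV 4.12 (cv2) and the standard library are available. Lean on these libraries where they do the work, as an engineer would, in place of code of your own. Each camera call takes 0.05 s, during which the arm holds its last target. There are 200 camera calls.

## Working session

There is one attempt and no reset: what is moved stays moved. The work goes in short steps, Python scripts to look and compute and a tool call to move; the robot and the scene stay as the last step left them, time stands still between calls to the robot, and variables do not carry over. Pictures are saved under pics/ and viewed, at most 10 in all, crops included, and the job is handed in when it is done.

Besides the shell and the picture viewer there is one more tool, called after "Call:" in YAML: its name, and indented under it one key for each argument. apply_moves: Moves the arm, as the interface text tells. Its arguments: {"type":"object","properties":{"motion":{"type":"string"},"fingers":{"type":"number"}},"required":["motion"]}

```bash
mkdir -p pics
cat > h.py <<'E'
import numpy as np,cv2
from plant import bot
def pts(c,mask=None):
    z=c["range_z"]; v,u=np.nonzero((z>0) if mask is None else (mask&(z>0)))
    d=z[v,u]; P=np.c_[(u-c["cx"])/c["fx"]*d,(v-c["cy"])/c["fy"]*d,d,np.ones(len(d))]
    return (P@np.array(c["world_from_camera"]).T)[:,:3],u,v
E
python3 - <<'E'
from h import *
for n in ("top","side"):
    c=bot.capture(n); cv2.imwrite(f"pics/{n}.png",c["img"]); print(n,np.round(c["world_from_camera"],3).tolist(),c["fx"])
    for t in ("cradle","slab","jaw_bar","handle","loop","pot","tumbler","jar","bowl","muller","stirrer"):
        r=bot.cut_out(c,t)
        for d in r[:1]:
            P,u,v=pts(c,d["pixels"])
            if len(P): print(t,round(d["p"],2),d["point"],len(P),np.round(np.median(P,0)),np.round(np.percentile(P,2,0)),np.round(np.percentile(P,98,0)))
print(bot.get_obs())
E
```

```text
top [[-0.013, -0.992, 0.126, 341.707], [-1.0, 0.014, 0.003, -14.538], [-0.004, -0.126, -0.992, 1815.793], [0.0, 0.0, 0.0, 1.0]] 497.5270313133309
cradle 0.89 [271.2, 209.7] 7626 [590.  13.  11.] [ 469. -170.   -2.] [745. 214.  65.]
slab 0.78 [261.1, 188.4] 2157 [665.  47.  48.] [599. -83.  27.] [732. 166.  59.]
jaw_bar 0.9 [308.8, 203.4] 548 [ 605. -133.   55.] [ 487. -148.   26.] [707. -95.  66.]
handle 0.56 [264.5, 230.1] 30 [508.  35. 103.] [499.  25.  48.] [515.  45. 118.]
loop 0.61 [250.3, 234.4] 66 [499.  65. 129.] [487.  30.  26.] [528.  75. 148.]
pot 0.59 [130.1, 209.6] 2212 [591. 528.  10.] [504. 429.  -4.] [667. 594. 107.]
tumbler 0.77 [270.5, 172.9] 338 [710.   8.  92.] [668. -23.  47.] [730.  36. 148.]
jar 0.81 [166.5, 247.8] 378 [451. 370.  96.] [423. 345.   3.] [482. 415. 107.]
bowl 0.84 [131.1, 274.9] 739 [356. 515.  18.] [307. 460.  -1.] [405. 556.  49.]
muller 0.6 [400.1, 194.5] 946 [ 636. -449.   57.] [ 541. -487.   11.] [ 725. -423.   69.]
stirrer 0.83 [392.2, 253.8] 353 [ 441. -430.    9.] [ 426. -632.   -2.] [ 463. -356.   19.]
side [[0.881, -0.353, 0.315, 112.15
[... 854 characters left out ...]
21. -425.   64.]
{'time': 1.2, 'joint_positions': array([ 1.10701690e+00,  3.41994061e-01,  1.52412963e+00, -5.14163931e-05,
        1.27538194e+00, -1.46004862e-01]), 'dq': array([ 0.00171793, -0.00133771, -0.00124062, -0.00066282, -0.00096747,
        0.00103282]), 'tau': array([ 3.96896103e-04, -4.31138957e+01, -2.44481510e+01,  7.19148712e-02,
        4.80549177e-02,  2.82430318e-05]), 'tool_pos': array([164.03812238, 498.72375406, 226.73323421]), 'tcp_rot': array([3.14151371e+00, 6.13288133e-05, 2.82383306e+00]), 'contact_force': array([ 0.39065107,  0.02397662, -0.04084876]), 'moment': array([ 0.03939872, -0.00426719, -0.05737675]), 'finger_force': 0.0, 'grip_width': 91.85453780136744}
```

View images.

Run:
```python
import cv2
a=cv2.imread("pics/top.png")[140:280,190:370]; b=cv2.imread("pics/side.png")[140:300,190:400]
cv2.imwrite("pics/t1.png",cv2.resize(a,(771,600),interpolation=2)); cv2.imwrite("pics/s1.png",cv2.resize(b,(787,600),interpolation=2))
```

```text
(no output)
```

View pics/t1.png

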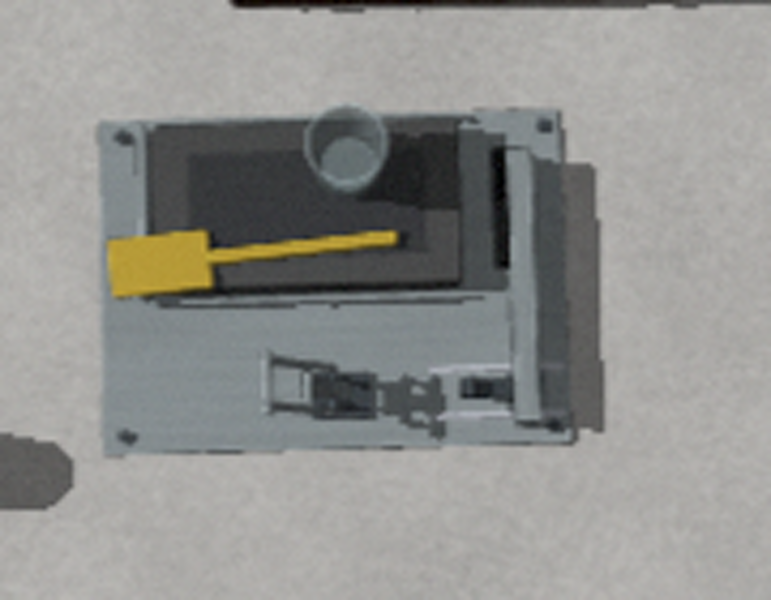

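View pics/s1.png

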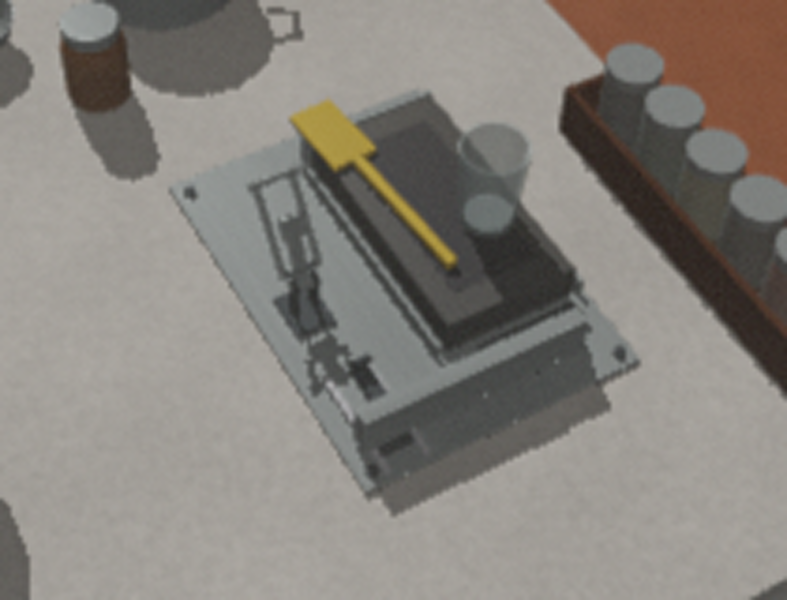

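Call:
apply_moves:
  motion: "0 0 -0.018 10.26;0 0 -0.018 10.26;0 0 -0.018 10.26;0 0 -0.018 10.26;0 0 -0.018 10.26;0 0 -0.018 10.26;0 0 -0.018 10.24"

```text
time: 2.08
tool_pos: [164.0, 498.7, 353.3]
tcp_rot: [3.142, -0.0, 1.565]
contact_force: [-0.0, -0.7, 0.9]
grip_width: 91.7
finger_force: 0.0
```

Call:
apply_moves:
  motion: "-0.05 0.033 0 0;-0.05 0.033 0 0;-0.05 0.033 0 0;-0.05 0.033 0 0;-0.05 0.033 0 0;-0.05 0.033 0 0;-0.05 0.033 0 0;-0.05 0.033 0 0"

```text
time: 3.08
tool_pos: [428.7, 96.9, 353.0]
tcp_rot: [3.141, -0.0, 1.57]
contact_force: [0.7, 0.0, -0.9]
grip_width: 91.8
finger_force: 0.0
```

Call:
apply_moves:
  motion: "-0.04 0.026 0 0;-0.04 0.026 0 0;-0.04 0.026 0 0;0 0 0 0"
  fingers: -1

```text
time: 3.58
tool_pos: [506.9, -23.8, 351.7]
tcp_rot: [-3.14, 0.0, 1.567]
contact_force: [-1.0, 0.8, -0.7]
grip_width: 56.5
finger_force: 0.0
```

```bash
cat >> h.py <<'E'
from scipy.spatial.transform import Rotation as R
def wrist():
    o=bot.get_obs(); c=bot.capture("wrist"); T=np.eye(4); T[:3,:3]=R.from_euler("xyz",o["tcp_rot"]).as_matrix(); T[:3,3]=o["tool_pos"]
    c["world_from_camera"]=T@np.array(c["mount"]); return c,o
E
python3 - <<'E'
from h import *
c,o=wrist(); print(o["tool_pos"],o["tcp_rot"],o["joint_positions"],np.round(c["mount"],2),c["fx"])
cv2.imwrite("pics/w1.png",c["img"])
for t in ("cradle","slab","jaw_bar","handle","loop"):
    for d in bot.cut_out(c,t)[:2]:
        P,u,v=pts(c,d["pixels"])
        if len(P): print(t,round(d["p"],2),d["point"],len(P),np.round(np.median(P,0)),np.round(np.percentile(P,2,0)),np.round(np.percentile(P,98,0)))
E
```

```text
[506.93633054 -23.81967906 351.71727702] [-3.14028437e+00  1.44076294e-04  1.56675335e+00] [-1.97821307e-01  2.43955558e-01  1.32108271e+00 -3.93323003e-04
  1.57781044e+00 -1.93780748e-01] [[   0.     -0.97   -0.25   68.07]
 [   1.      0.     -0.      0.43]
 [   0.     -0.25    0.97 -157.49]
 [   0.      0.      0.      1.  ]] 303.3915441033674
cradle 0.78 [331.4, 118.0] 39424 [585.  56.  10.] [ 466. -138.    4.] [731. 216.  92.]
slab 0.97 [390.6, 116.8] 13883 [664.  62.  47.] [595. -79.  21.] [730. 169.  49.]
jaw_bar 0.96 [321.7, 230.5] 2663 [ 569. -126.   46.] [ 484. -145.   16.] [706. -84.  61.]
loop 0.72 [281.5, 102.6] 763 [503.  63. 123.] [481.  24.   5.] [528.  77. 141.]
```

View pics/w1.png

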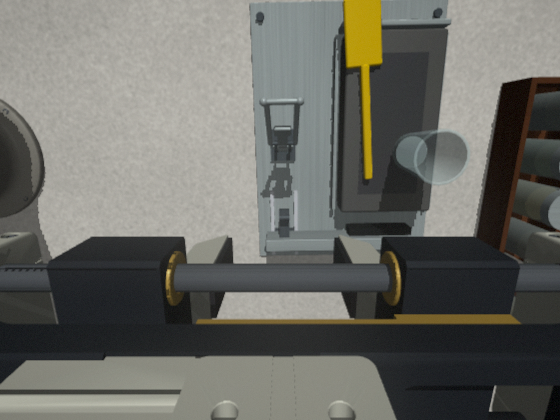

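The wrist view shows the latch (loop bar at 282,102; handle 282,130), keeper hook at (285,215), jaw beam at row ~240 and the stone, all consistent with cradle x = world −Y.

```bash
cat > loc.py <<'E'
from h import *
def run():
    c,o=wrist(); P,u,v=pts(c)
    s=(P[:,0]>580)&(P[:,0]<745)&(P[:,1]>-100)&(P[:,1]<180)&(abs(P[:,2]-48)<5)
    S=P[s]; r=cv2.minAreaRect(S[:,:2].astype(np.float32)); print("stone",r,np.median(S[:,2]))
    # near edge per y bin
    e=[(y,np.percentile(S[abs(S[:,1]-y)<5][:,0],1)) for y in range(-60,160,10) if (abs(S[:,1]-y)<5).sum()>20]
    e=np.array(e); k=np.polyfit(e[:,0],e[:,1],1); print("near edge x=",k, "resid",np.round(np.std(e[:,1]-np.polyval(k,e[:,0])),2))
    b=(P[:,0]>470)&(P[:,0]<720)&(P[:,1]<-85)&(P[:,1]>-165)&(P[:,2]>52)&(P[:,2]<64); B=P[b]
    print("beamtop",len(B),np.median(B,0),np.percentile(B,[2,98],axis=0).round(1).tolist())
    return c,o,P,u,v,k
E
python3 - <<'E'
from loc import *
c,o,P,u,v,k=run()
pl=(abs(P[:,2]-6)<4)&(P[:,0]>440)&(P[:,0]<760)&(P[:,1]>-200)&(P[:,1]<250)
A=P[pl]; print("plate",cv2.minAreaRect(A[:,:2].astype(np.float32)),np.median(A[:,2]))
e=np.array([(y,np.percentile(A[abs(A[:,1]-y)<4][:,0],2)) for y in range(-100,200,10)]);print(np.polyfit(e[:,0],e[:,1],1))
L=(P[:,0]>475)&(P[:,0]<535)&(P[:,1]>-85)&(P[:,1]<100)&(P[:,2]>25)
q=P[L]
for y in range(-85,95,6):
    m=q[(q[:,1]>=y)&(q[:,1]<y+6)]
    if len(m)>3: print(y,len(m),np.percentile(m[:,2],[5,50,95]).round(),np.percentile(m[:,0],[3,50,97]).round())
E
```

```text
stone ((664.4002685546875, 46.947898864746094), (142.26364135742188, 264.68084716796875), 1.689070463180542) 47.451061034363875
near edge x= [9.06485971e-02 5.96275423e+02] resid 11.76
beamtop 643 [ 512.4854108  -134.52783842   57.09052616] [[480.4, -146.7, 53.2], [551.1, -86.3, 63.1]]
plate ((598.002685546875, 24.376358032226562), (304.53173828125, 404.7677917480469), 0.9019109010696411) 5.273226292983168
[-1.63643030e-02  4.63495608e+02]
-85 56 [39. 48. 56.] [500. 507. 514.]
-31 251 [384. 398. 402.] [487. 522. 524.]
-25 377 [358. 399. 410.] [487. 522. 524.]
-19 392 [356. 407. 419.] [487. 489. 524.]
-13 1713 [357. 377. 426.] [478. 522. 533.]
-7 736 [424. 461. 462.] [487. 527. 534.]
-1 15457 [441. 460. 470.] [476. 495. 533.]
5 16009 [434. 457. 469.] [478. 506. 532.]
11 4597 [425. 438. 443.] [476. 488. 534.]
17 92 [53. 64. 67.] [487. 506. 525.]
23 101 [64. 72. 82.] [485. 504. 525.]
29 83 [77. 86. 97.] [485. 504. 526.]
35 124 [ 86. 102. 113.] [486. 505. 525.]
41 134 [ 95. 113. 115.] [485. 506. 525.]
47 57 [102. 107. 112.] [485. 520. 527.]
53 56 [111. 116. 120.] [484. 491. 526.]
59 53 [120. 124. 128.] [485. 520. 526.]
65 105 [128. 136. 139.] [483. 505. 527.]
71 227 [138. 140. 141.] [481. 506. 529.]
77 26 [136. 138. 139.] [483. 513. 527.]
```

Call:
apply_moves:
  motion: "-0.051 0 0.03 0;-0.05 0 0.04 0;-0.05 0 0.05 0;0 0 0.055 0;0 0 0.055 0;0 0 0.05 0;0 0 0.04 0;0 0 0 0"

```text
time: 4.92
tool_pos: [504.2, -163.8, 37.4]
tcp_rot: [-3.136, -0.003, 1.572]
contact_force: [-0.6, 0.0, 0.0]
grip_width: 0.5
finger_force: 0.0
```

Run:
```python
from h import *
c,o=wrist(); print(o["contact_force"],o["grip_width"]); cv2.imwrite("pics/w2.png",c["img"])
c=bot.capture("side"); cv2.imwrite("pics/s2.png",cv2.resize(c["img"][150:300,220:400],(720,600)))
```

```text
[-0.58009706  0.01504512  0.03357314] 0.4687382255711032
```

View pics/s2.png

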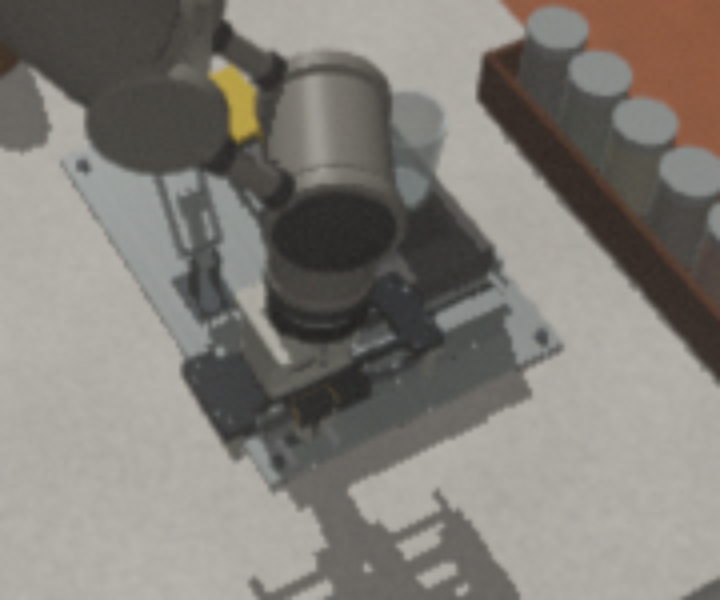

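Call:
apply_moves:
  motion: "0 0.003 0.007 0;0.004 0 0 0;0.004 0 0 0;0.004 0 0 0;0.004 0 0 0;0.004 0 0 0;0.004 0 0 0;0.002 0 0 0"

```text
time: 6.02
tool_pos: [509.1, -139.0, 32.5]
tcp_rot: [3.141, -0.0, 1.571]
contact_force: [0.8, -2.9, 3.8]
grip_width: 0.6
finger_force: 1.6
```

Call:
apply_moves:
  motion: "0.002 0 0 0;0.002 0 0 0;0.0015 0 0 0;0.001 0 0 0"

```text
time: 6.52
tool_pos: [509.0, -132.7, 32.5]
tcp_rot: [3.141, -0.0, 1.571]
contact_force: [1.1, -3.3, 1.7]
grip_width: 0.4
finger_force: 1.6
```

Call:
apply_moves:
  motion: "0.001 0 0 0;0.001 0 0 0;0.001 0 0 0"

```text
time: 6.9
tool_pos: [509.0, -131.3, 32.5]
tcp_rot: [3.141, 0.002, 1.572]
contact_force: [-0.9, -13.1, 1.3]
grip_width: 0.4
finger_force: 6.7
```

Call:
apply_moves:
  motion: "0.0003 0 0 0;0 0 0 0"

```text
time: 7.15
tool_pos: [509.0, -131.3, 32.5]
tcp_rot: [3.141, 0.003, 1.571]
contact_force: [-0.4, -11.7, 1.6]
grip_width: 0.3
finger_force: 5.9
```

Call:
apply_moves:
  motion: "-0.008 0 0 0;-0.008 0 0 0;0 0 -0.035 0;0 0 -0.045 0;0 0 -0.045 0;0 0 -0.045 0;0.02 0 -0.015 0;0.03 0 0 0"

```text
time: 8.15
tool_pos: [508.9, -94.8, 217.9]
tcp_rot: [3.141, -0.0, 1.569]
contact_force: [1.3, -0.7, 0.8]
grip_width: 0.4
finger_force: 0.0
```

Call:
apply_moves:
  motion: "0.04 0 0 0;0.04 0 0 0;0.04 0 0 0;0.04 0 0 0;0.04 0 0 0;0.03 0 0 0;0 0 0 0"

```text
time: 9.02
tool_pos: [507.6, 136.8, 216.1]
tcp_rot: [-3.139, -0.0, 1.574]
contact_force: [0.4, 0.1, -0.0]
grip_width: 0.4
finger_force: 0.0
```

Run:
```python
from h import *
c,o=wrist(); print(o["tool_pos"],o["contact_force"])
c=bot.capture("top"); P,u,v=pts(c)
B=P[(P[:,0]>460)&(P[:,0]<720)&(P[:,1]<-60)&(P[:,1]>-165)&(P[:,2]>52)&(P[:,2]<66)]
print("beam",len(B),np.percentile(B,[2,50,98],axis=0).round(1))
L=P[(P[:,0]>480)&(P[:,0]<535)&(P[:,1]>-90)&(P[:,1]<110)&(P[:,2]>25)&(P[:,2]<150)]
for y in range(-90,100,8):
    m=L[(L[:,1]>=y)&(L[:,1]<y+8)]
    if len(m)>2: print(y,len(m),np.percentile(m[:,2],[5,50,95]).round(),np.percentile(m[:,0],[3,50,97]).round())
```

```text
[507.60284557 136.81015065 216.14354464] [ 0.41056602  0.09499022 -0.04341062]
beam 377 [[ 484.3 -119.9   52.2]
 [ 605.9 -107.9   57.3]
 [ 706.3  -62.4   65.4]]
-90 10 [39. 48. 56.] [503. 510. 518.]
-82 9 [37. 45. 50.] [504. 511. 518.]
-74 15 [41. 51. 64.] [503. 511. 518.]
-66 10 [51. 60. 69.] [502. 510. 517.]
-58 5 [48. 49. 52.] [504. 510. 517.]
6 11 [44. 58. 61.] [497. 505. 519.]
14 24 [50. 62. 71.] [491. 510. 528.]
22 25 [64. 76. 91.] [488. 505. 527.]
30 19 [ 82.  92. 115.] [487. 510. 527.]
38 29 [ 93. 108. 118.] [489. 507. 529.]
46 8 [100. 105. 112.] [490. 508. 528.]
54 12 [117. 121. 130.] [487. 507. 528.]
62 8 [128. 133. 139.] [487. 507. 529.]
70 30 [131. 140. 148.] [484. 507. 530.]
```

Call:
apply_moves:
  motion: "-0.005 0 0.03 0;-0.008 0 0.03 0;-0.008 0 0.03 0;-0.01 0 0 0;-0.012 0 0 0;-0.012 0 0 0;-0.012 0 0 0;0 0 0 0"

```text
time: 10.12
tool_pos: [509.2, 66.4, 128.0]
tcp_rot: [3.141, 0.0, 1.569]
contact_force: [0.3, 0.1, -0.6]
grip_width: 0.6
finger_force: 0.0
```

Call:
apply_moves:
  motion: "-0.008 0 0 0;-0.008 0 0 0;-0.008 0 0 0;-0.008 0 0 0;-0.008 0 0 0;-0.006 0 0 0;0 0 0 0;0 0 0 0"

```text
time: 11.12
tool_pos: [508.9, 21.6, 127.5]
tcp_rot: [-3.142, -0.0, 1.571]
contact_force: [-0.4, 0.0, -0.4]
grip_width: 0.5
finger_force: 0.0
```

Run:
```python
from h import *
c,o=wrist(); print(o["tool_pos"],o["contact_force"])
c=bot.capture("side"); cv2.imwrite("pics/s3.png",cv2.resize(c["img"][170:270,220:340],(720,600)))
```

```text
[508.91519716  21.59235571 127.45858066] [-0.36964706  0.01956401 -0.36954192]
```

View pics/s3.png

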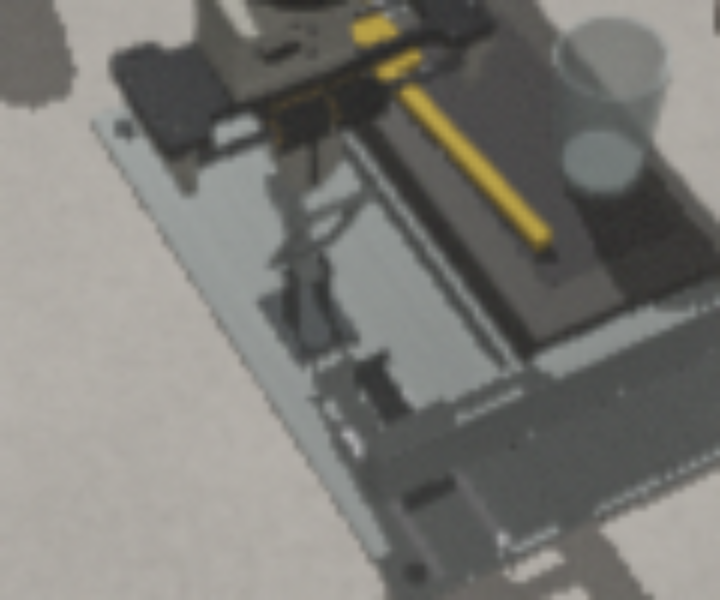

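Run:
```python
from h import *
c,o=wrist(); cv2.imwrite("pics/w4.png",cv2.resize(c["img"][130:330,160:400],(720,600)))
c=bot.capture("side");
for t in ("loop","handle"):
  for d in bot.cut_out(c,t)[:2]:
    P,u,v=pts(c,d["pixels"]); print(t,d["p"],d["point"],len(P),np.percentile(P,[3,50,97],axis=0).round() if len(P) else 0)
```

```text
loop 0.74 [332.9, 354.0] 701 [[ 422. -634.    2.]
 [ 435. -470.    9.]
 [ 460. -357.   14.]]
loop 0.52 [275.0, 209.2] 36 [[481. -32.  89.]
 [492. -29. 138.]
 [523.   3. 143.]]
handle 0.63 [267.1, 203.0] 8 [[498.  31.  86.]
 [501.  34.  96.]
 [504.  36. 102.]]
```

View pics/w4.png

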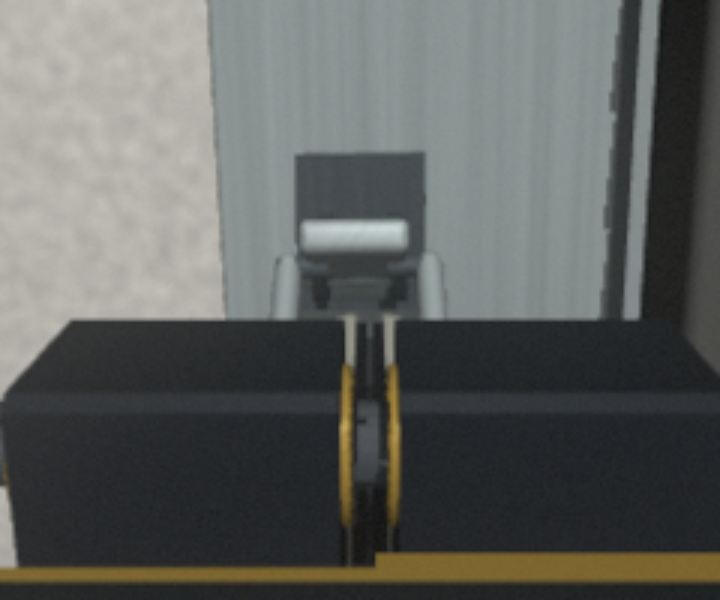

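Call:
apply_moves:
  motion: "0.02 0 -0.01 0;0.03 0 0 0;0.01 0 0 0;0 0 0.015 0;0 0 0.015 0;0 0 0.01 0;0 0 0 0"

```text
time: 12.3
tool_pos: [508.3, 81.0, 96.2]
tcp_rot: [-3.139, -0.0, 1.57]
contact_force: [0.5, -0.3, 0.4]
grip_width: 0.5
finger_force: 0.0
```

```bash
cat > loop.py <<'E'
from h import *
c,o=wrist(); print(o["tool_pos"],o["contact_force"])
c=bot.capture("side"); P,u,v=pts(c)
L=P[(P[:,0]>475)&(P[:,0]<545)&(P[:,1]>-110)&(P[:,1]<30)&(P[:,2]>25)&(P[:,2]<160)]
for y in range(-110,30,6):
    m=L[(L[:,1]>=y)&(L[:,1]<y+6)]
    if len(m)>2: print(y,len(m),np.percentile(m[:,2],[5,50,95]).round(),np.percentile(m[:,0],[3,50,97]).round())
E
python3 loop.py
```

```text
[508.30918754  80.96621864  96.21741189] [ 0.50884614 -0.33004116  0.39190879]
-110 39 [40. 58. 61.] [476. 505. 539.]
-104 20 [50. 56. 59.] [476. 509. 544.]
-92 7 [43. 46. 49.] [499. 503. 509.]
-86 10 [41. 46. 50.] [498. 505. 512.]
-80 9 [40. 46. 64.] [498. 506. 513.]
-74 35 [44. 68. 73.] [480. 503. 526.]
-68 17 [42. 67. 70.] [484. 502. 527.]
-62 13 [45. 65. 72.] [486. 510. 524.]
-56 7 [43. 68. 72.] [484. 492. 522.]
-50 6 [63. 67. 69.] [484. 504. 527.]
-44 5 [60. 66. 67.] [488. 522. 524.]
-38 9 [64. 66. 70.] [484. 489. 524.]
-32 5 [63. 68. 71.] [486. 521. 522.]
-26 7 [66. 67. 68.] [483. 489. 523.]
-20 5 [63. 66. 68.] [486. 520. 525.]
-14 8 [65. 67. 70.] [483. 487. 524.]
-8 3 [64. 65. 65.] [486. 520. 524.]
-2 8 [63. 65. 68.] [484. 488. 525.]
4 10 [42. 57. 67.] [487. 511. 522.]
10 29 [31. 58. 68.] [484. 507. 524.]
16 27 [32. 62. 68.] [489. 504. 518.]
22 27 [55. 68. 80.] [489. 503. 521.]
28 3 [79. 79. 84.] [498. 505. 505.]
```

Call:
apply_moves:
  motion: "-0.015 0 0 0;-0.01 0 0 0;-0.008 0 0 0;-0.006 0 0 0;-0.006 0 0 0;-0.005 0 0 0;-0.004 0 0 0;0 0 0 0"

```text
time: 13.4
tool_pos: [508.8, 27.1, 97.3]
tcp_rot: [-3.141, 0.0, 1.57]
contact_force: [-0.1, -0.4, -1.2]
grip_width: 0.3
finger_force: 0.0
```

Call:
apply_moves:
  motion: "-0.003 0 0 0;-0.002 0 0 0;-0.002 0 0 0;0 0 0 0"

```text
time: 13.9
tool_pos: [508.8, 20.3, 97.4]
tcp_rot: [-3.141, 0.0, 1.571]
contact_force: [-0.2, 0.1, -0.4]
grip_width: 0.4
finger_force: 0.3
```

```bash
python3 loop.py
```

```text
[508.84687127  20.30485029  97.40119932] [-0.17537597  0.08705464 -0.39916062]
-110 38 [46. 57. 60.] [477. 513. 541.]
-104 23 [45. 55. 60.] [477. 504. 541.]
-92 7 [44. 45. 49.] [497. 505. 511.]
-86 12 [40. 44. 53.] [489. 504. 522.]
-80 35 [42. 52. 57.] [482. 505. 528.]
-74 8 [50. 51. 53.] [484. 506. 523.]
-68 28 [44. 52. 63.] [485. 505. 524.]
-62 14 [47. 53. 61.] [488. 504. 526.]
-56 9 [44. 55. 60.] [485. 489. 524.]
-50 7 [53. 56. 62.] [485. 488. 524.]
-44 7 [55. 57. 60.] [485. 520. 525.]
-38 5 [53. 56. 63.] [486. 521. 523.]
-32 9 [55. 58. 63.] [484. 490. 524.]
-26 9 [57. 62. 70.] [482. 489. 523.]
-20 4 [59. 60. 62.] [487. 522. 525.]
-14 8 [59. 63. 66.] [485. 503. 524.]
-8 7 [ 61.  65. 103.] [483. 489. 524.]
-2 31 [ 64. 106. 120.] [485. 502. 521.]
4 47 [ 55.  95. 131.] [487. 502. 522.]
10 64 [ 31.  77. 132.] [488. 507. 522.]
16 11 [ 28.  62. 128.] [489. 491. 518.]
22 3 [ 37. 117. 153.] [478. 489. 511.]
```

Call:
apply_moves:
  motion: "0.015 0 0 0;0 0 -0.025 0;0 0 -0.025 0;-0.03 0 -0.005 0;-0.03 0 0 0;-0.012 0 0 0;0 0 0 0"

```text
time: 14.88
tool_pos: [508.9, -36.3, 152.4]
tcp_rot: [-3.141, -0.0, 1.57]
contact_force: [-0.2, 0.9, -1.0]
grip_width: 0.6
finger_force: 0.0
```

```bash
python3 loop.py|head -12
```

```text
[508.94405832 -36.33709236 152.36722028] [-0.23570674  0.93997067 -1.03700882]
-110 35 [50. 58. 62.] [477. 508. 541.]
-104 24 [36. 56. 59.] [477. 503. 541.]
-92 8 [42. 45. 47.] [499. 503. 512.]
-86 10 [40. 45. 50.] [488. 505. 513.]
-80 36 [43. 51. 57.] [482. 506. 527.]
-74 11 [49. 53. 57.] [482. 501. 523.]
-68 26 [44. 54. 69.] [486. 504. 524.]
-62 16 [42. 50. 61.] [486. 502. 525.]
-56 6 [51. 54. 59.] [486. 504. 521.]
-50 14 [ 52.  60. 159.] [484. 508. 525.]
-44 9 [ 55.  58. 155.] [485. 515. 525.]
```

Call:
apply_moves:
  motion: "0 0 0.025 0;0 0 0.027 0;0 0 0 0;0.01 0 0 0;0.01 0 0 0;0.01 0 0 0;0.01 0 0 0;0.006 0 0 0"

```text
time: 15.98
tool_pos: [509.2, 10.2, 100.8]
tcp_rot: [3.141, 0.0, 1.571]
contact_force: [-0.6, -3.4, 1.3]
grip_width: 0.0
finger_force: 1.0
```

Call:
apply_moves:
  motion: "0.006 0 0 0;0.006 0 0 0;0.005 0 0 0;0 0 0 0"

```text
time: 16.48
tool_pos: [508.8, 27.0, 100.4]
tcp_rot: [-3.141, -0.001, 1.571]
contact_force: [0.3, -0.5, -0.5]
grip_width: 0.4
finger_force: 0.0
```

Lever near 0.4; check the bar is catching the hook while continuing.

Call:
apply_moves:
  motion: "0.007 0 0.002 0;0.007 0 0.003 0;0.006 0 0.004 0;0 0 0 0"

```text
time: 16.98
tool_pos: [508.8, 47.3, 91.1]
tcp_rot: [-3.141, -0.001, 1.571]
contact_force: [0.1, -0.5, -0.7]
grip_width: 0.6
finger_force: 0.1
```

```bash
python3 loop.py|head -16
```

```text
[508.77504415  47.25829327  91.09750621] [ 0.13316298 -0.45314221 -0.74056497]
-110 38 [35. 57. 61.] [476. 501. 533.]
-104 22 [50. 56. 60.] [477. 512. 543.]
-92 7 [42. 45. 48.] [499. 504. 510.]
-86 10 [42. 46. 48.] [498. 504. 512.]
-80 10 [40. 46. 49.] [498. 503. 512.]
-74 9 [44. 46. 54.] [487. 506. 516.]
-68 37 [45. 52. 64.] [483. 504. 528.]
-62 15 [43. 54. 62.] [485. 499. 524.]
-56 6 [51. 54. 56.] [484. 506. 526.]
-50 8 [51. 53. 58.] [484. 490. 525.]
-44 7 [51. 55. 56.] [484. 519. 525.]
-38 5 [52. 55. 55.] [487. 520. 523.]
-32 10 [53. 56. 59.] [484. 505. 526.]
-26 3 [56. 56. 57.] [491. 520. 523.]
-20 9 [54. 58. 61.] [483. 489. 525.]
```

Call:
apply_moves:
  motion: "0.004 0 0.004 0;0.004 0 0.005 0;0.003 0 0.004 0;0.002 0 0.004 0;0.002 0 0.004 0;0 0 0 0"

```text
time: 17.82
tool_pos: [508.9, 62.0, 70.1]
tcp_rot: [-3.141, -0.001, 1.571]
contact_force: [-0.6, 0.5, -0.3]
grip_width: 0.2
finger_force: 0.1
```

Call:
apply_moves:
  motion: "0.002 0 0.003 0;0.002 0 0.003 0;0.001 0 0.003 0;0.001 0 0.003 0;0 0 0 0"

```text
time: 18.45
tool_pos: [508.6, 67.8, 58.1]
tcp_rot: [-3.141, -0.001, 1.571]
contact_force: [0.3, 0.2, 0.8]
grip_width: 0.4
finger_force: 0.0
```

```bash
python3 loop.py|sed -n 1p\;6,11p
python3 - <<'E'
from h import *
c,o=wrist(); cv2.imwrite("pics/w5.png",cv2.resize(c["img"][60:260,160:400],(720,600)))
c=bot.capture("side"); cv2.imwrite("pics/s5.png",cv2.resize(c["img"][150:270,220:364],(720,600)))
E
```

```text
[508.64126755  67.81962588  58.06839355] [0.34381834 0.15870867 0.82273784]
-80 7 [39. 43. 48.] [498. 506. 513.]
-74 10 [42. 44. 54.] [497. 506. 524.]
-68 44 [45. 53. 64.] [483. 503. 525.]
-62 12 [51. 54. 58.] [481. 500. 528.]
-56 4 [49. 52. 55.] [489. 511. 526.]
-50 7 [48. 54. 55.] [486. 522. 524.]
```

View pics/s5.png

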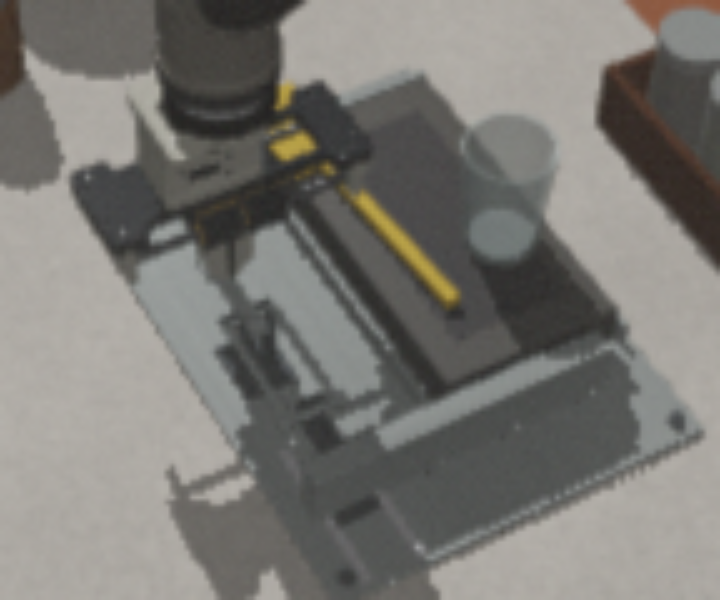

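Call:
apply_moves:
  motion: "0.002 0 0.002 0;0.002 0 0.002 0;0.001 0 0.002 0;0 0 0 0"

```text
time: 19.15
tool_pos: [508.7, 72.7, 52.2]
tcp_rot: [-3.141, -0.0, 1.571]
contact_force: [-0.8, -0.1, 0.6]
grip_width: 0.4
finger_force: 0.0
```

Call:
apply_moves:
  motion: "0 0 0.002 0;0 0 0.002 0;0 0 0 0"

```text
time: 19.52
tool_pos: [508.9, 72.5, 48.2]
tcp_rot: [-3.141, -0.0, 1.571]
contact_force: [1.0, 0.1, 0.1]
grip_width: 0.5
finger_force: 0.0
```

Run:
```python
from h import *
c,o=wrist(); P,u,v=pts(c)
L=P[(P[:,0]>485)&(P[:,0]<533)&(P[:,1]>0)&(P[:,1]<120)&(P[:,2]>12)&(P[:,2]<150)]
for y in range(0,120,6):
    m=L[(L[:,1]>=y)&(L[:,1]<y+6)]
    if len(m)>2: print(y,len(m),np.percentile(m[:,2],[5,50,95]).round(),np.percentile(m[:,0],[3,50,97]).round())
c=bot.capture("side"); P,u,v=pts(c)
print('side')
L=P[(P[:,0]>485)&(P[:,0]<533)&(P[:,1]>0)&(P[:,1]<120)&(P[:,2]>12)&(P[:,2]<150)]
for y in range(0,120,6):
    m=L[(L[:,1]>=y)&(L[:,1]<y+6)]
    if len(m)>2: print(y,len(m),np.percentile(m[:,2],[5,50,95]).round(),np.percentile(m[:,0],[3,50,97]).round())
```

```text
30 8 [50. 50. 51.] [506. 508. 510.]
60 69 [93. 94. 94.] [507. 509. 511.]
66 168 [ 92.  94. 102.] [507. 509. 511.]
72 73 [ 91.  94. 102.] [507. 509. 512.]
78 553 [44. 57. 80.] [497. 509. 514.]
84 268 [ 40.  44. 126.] [496. 506. 515.]
90 2796 [136. 138. 141.] [486. 510. 532.]
96 6476 [135. 138. 150.] [487. 509. 532.]
102 4459 [130. 137. 138.] [486. 508. 531.]
108 4220 [120. 130. 137.] [486. 507. 532.]
side
0 7 [13. 50. 55.] [486. 521. 525.]
6 24 [18. 50. 56.] [486. 508. 521.]
12 27 [20. 54. 61.] [490. 504. 521.]
18 21 [13. 51. 57.] [486. 504. 521.]
24 10 [30. 52. 55.] [487. 501. 520.]
30 25 [ 45. 122. 137.] [492. 510. 530.]
36 49 [ 50. 129. 138.] [488. 509. 532.]
42 33 [ 47. 136. 140.] [485. 509. 528.]
48 39 [ 51. 138. 148.] [489. 509. 531.]
54 9 [44. 48. 80.] [497. 502. 516.]
60 56 [47. 69. 85.] [491. 506. 521.]
66 7 [44. 65. 78.] [489. 491. 510.]
72 5 [18. 45. 76.] [489. 491. 495.]
78 5 [42. 49. 74.] [489. 491. 494.]
```

View pics/w5.png

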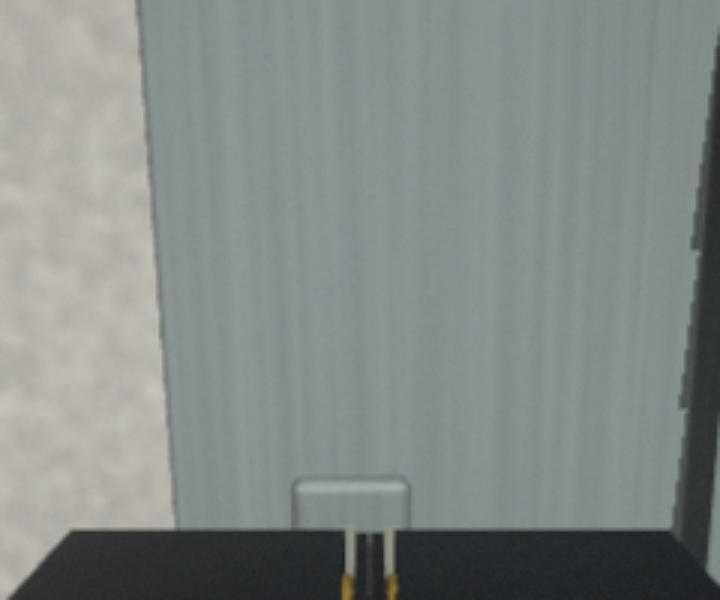

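Call:
apply_moves:
  motion: "0.001 0 0.002 0;0.001 0 0.002 0;0 0 0.001 0;0 0 0 0"

```text
time: 20.12
tool_pos: [508.9, 74.5, 43.4]
tcp_rot: [-3.141, -0.0, 1.571]
contact_force: [-0.3, -0.0, -0.5]
grip_width: 0.2
finger_force: 0.0
```

Call:
apply_moves:
  motion: "0 0 0.001 0;0 0 0.001 0;0 0 0 0"

```text
time: 20.5
tool_pos: [509.1, 74.5, 41.6]
tcp_rot: [3.141, -0.0, 1.571]
contact_force: [-0.5, 0.3, 1.9]
grip_width: 0.5
finger_force: 0.9
```

Call:
apply_moves:
  motion: "0 0 0.001 0;0 0 0.001 0;0 0 0 0"

```text
time: 20.88
tool_pos: [509.3, 74.5, 41.0]
tcp_rot: [3.14, 0.0, 1.571]
contact_force: [-5.0, -0.4, 15.4]
grip_width: 0.2
finger_force: 7.5
```

Call:
apply_moves:
  motion: "0 0 -0.005 0;0 0 -0.02 0;0 0 -0.04 0;0 0 -0.045 0;0 0 -0.045 0;0.03 0 -0.03 0;0.03 0 0 0;0 0 0 0"

```text
time: 21.88
tool_pos: [508.7, 135.9, 224.6]
tcp_rot: [3.141, -0.0, 1.573]
contact_force: [0.4, 0.5, 0.1]
grip_width: 0.8
finger_force: 0.0
```

Run:
```python
from h import *
for n in ("wrist","side"):
    if n=="wrist": c,o=wrist()
    else: c=bot.capture("side")
    P,u,v=pts(c); print(n,o["tool_pos"])
    L=P[(P[:,0]>480)&(P[:,0]<533)&(P[:,1]>-115)&(P[:,1]<120)&(P[:,2]>22)&(P[:,2]<100)]
    for y in range(-115,120,6):
        m=L[(L[:,1]>=y)&(L[:,1]<y+6)]
        if len(m)>2: print(y,len(m),np.percentile(m[:,2],[5,50,95]).round(),np.percentile(m[:,0],[3,50,97]).round())
c=bot.capture("side"); cv2.imwrite("pics/s6.png",cv2.resize(c["img"][170:270,220:340],(720,600)))
```

```text
wrist [508.74726131 135.94518783 224.59313979]
71 3 [37. 37. 37.] [503. 508. 513.]
77 77 [36. 37. 38.] [495. 506. 515.]
83 47 [34. 36. 37.] [495. 504. 515.]
side [508.74726131 135.94518783 224.59313979]
-115 29 [54. 57. 60.] [484. 505. 530.]
-109 23 [54. 58. 61.] [481. 503. 528.]
-103 11 [54. 57. 59.] [483. 510. 531.]
-97 3 [45. 48. 48.] [502. 505. 509.]
-91 7 [42. 46. 49.] [498. 504. 513.]
-85 9 [40. 46. 47.] [498. 506. 513.]
-79 10 [41. 46. 48.] [498. 504. 512.]
-73 12 [41. 47. 64.] [489. 506. 522.]
-67 42 [41. 52. 64.] [484. 504. 529.]
-61 8 [49. 52. 60.] [482. 494. 525.]
-55 7 [47. 51. 54.] [486. 522. 526.]
-49 7 [49. 52. 55.] [484. 489. 523.]
-43 6 [49. 52. 54.] [485. 520. 524.]
-37 8 [48. 50. 54.] [485. 504. 524.]
-31 5 [49. 51. 53.] [485. 490. 523.]
-25 7 [49. 51. 52.] [483. 489. 525.]
-19 6 [49. 51. 53.] [485. 504. 523.]
-13 6 [49. 52. 55.] [483. 504. 521.]
-7 6 [49. 52. 54.] [483. 503. 521.]
-1 5 [51. 53. 54.] [484. 521. 523.]
5 16 [35. 51. 57.] [484. 501. 519.]
11 28 [41. 51. 60.] [484. 502. 524.]
17 17 [26. 52. 58.] [482. 507. 521.]
23 10 [35. 49. 54.] [485. 498. 525.]
29 9 [45. 50. 51.] [489. 508. 519.]
35 7 [44. 46. 49.] [498. 502. 509.]
41 5 [44. 46. 48.] [497. 501. 508.]
47 4 [43. 44. 45.] [500. 506. 510.]
53 5 [42. 44. 46.] [498. 504. 509.]
59 7 [38. 40. 43.] [495. 500. 508.]
65 8 [37. 39. 42.] [494. 502. 512.]
71 6 [38. 40. 43.] [492. 501. 510.]
77 6 [34. 36. 40.] [492. 500. 509.]
83 4 [35. 35. 35.] [497. 503. 508.]
```

View pics/s6.png

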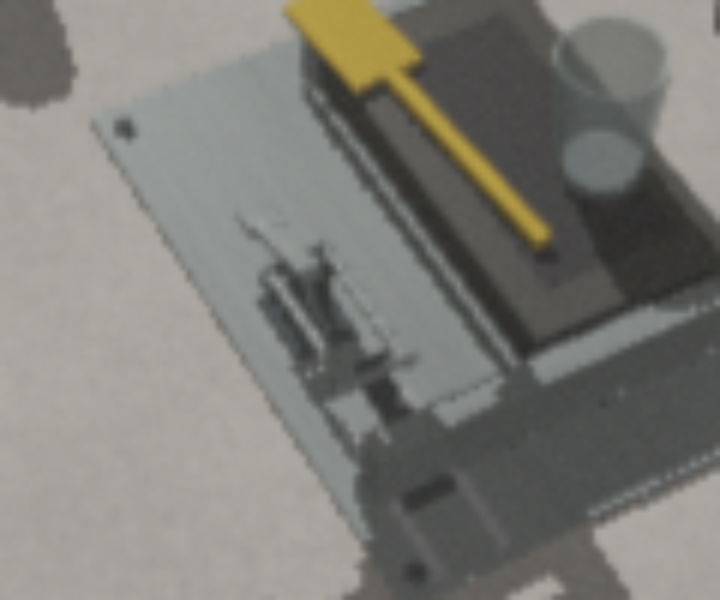

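The lever is down (paddle top at z≈35–36, about 1.81 rad), the loop bar sits behind the hook at (370,365), and the robot is clear of everything.

```bash
python3 -c "
from plant import bot
print(bot.close_job())"
```

```text
the job is handed in; nothing more can be done
None
```

I handed the job in with the clamp closed: the jaw was pressed against the stone (about 10 N on the stone), the loop bar is seated behind the hook, and the lever is at its stop at about 1.81 rad. Peak sensed push was about 16 N. I didn't measure the final clamping force on the stone or re-check every bystander's position, and the hand-in returned no verdict.

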